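# Load the fretwork carrier under the scroll saw's hood, up to its sprung stop

### The job

Pick up the plywood carrier by its red handle, set it down gently on the scroll saw's table, and slide it between the two rails under the black hood until it meets the sprung stop hidden in there; feel for the stop, since it is set at a different depth each time. Press the stop back only slightly, about 5 mm: it pushes back weakly and must never be driven in by a centimetre or more, and nothing may be banged or jammed against the saw. Leave the carrier flat between the rails, let go, holding the stop lightly pressed, and leave the other things on the bench alone.

Things in the scene. Friction and masses are not known exactly. Their poses are not given: they have to be found in the camera images.
- carrier: Loose plywood carrier, 200 mm long (its x), 100 mm wide (y), deck 12 mm thick, about 0.7 kg, centre of mass near x = -42 mm. Origin: centre of the underside; +x is the leading end, to go under the hood. On the leading part a light blank 100 x 90 x 8 mm with a dark cross is fixed (top 20 mm above the underside). At the rear a steel plate 85 x 80 mm (top at 18 mm) carries a red handle.
- carrier_grip (a point): Where to grip the red handle: carrier x = -65 mm, y = 0, 45 mm above the underside. The handle is an upright bar, 60 mm long in x, 20 mm thick in y, from 18 to 60 mm above the underside.
- carrier_front (a point): Middle of the carrier's leading end, at underside level: carrier x = +100 mm.
- saw: Fixed yellow scroll saw, blade removed. Origin: at bench level below the middle of the black hood's front edge; +x is the direction to slide the carrier, z up. Its dark table is 100 mm above the bench, x = -300 to +170 mm, y = -130 to +130 mm, open in front of the hood. A yellow arm runs from the hood to +y, to a column 250 mm tall at y = 370 mm.
- channel_mouth (a point): On the saw table in the middle of the mouth between two aluminium rails (saw x = -66 mm, z = 100 mm). Rails are 22 mm high, run along saw x, flare out from 107 mm apart at x = -25 mm to about 140 mm at the mouth, and stay 107 mm apart from there inwards.
- hood_edge (a point): Middle of the lower front edge of the black hood, 36 mm above the saw table. The hood covers saw x = 0 to 150 mm, y = -75 to 75 mm; its top is 115 mm above the table. Hidden under it is a sprung stop whose red nose (y = 0, 4 to 19 mm above the table) stands somewhere 30 to 70 mm behind this edge, set anew each time.
- stop (a joint): How far the hidden stop's nose is pressed back from rest along saw +x, in m: 0 untouched, 0.016 at its hard end. It takes about 4.5 N to start it and 0.15 N more per mm. It springs out when the carrier is drawn back; the carrier's own friction on the table holds it pressed after letting go.
- tin: Bystander: green and blue paint tin, 72 mm across, 110 mm tall; origin under its centre.
- screwdriver: Bystander: screwdriver with orange handle lying on the bench along its x.
- offcut: Bystander: cross-shaped plywood offcut, 120 x 100 x 18 mm; origin under it.
Mind the look-alikes: they are no part of the job. There is more than one size of the carrier; the job needs the smaller.

How it is judged:
By the outcome, as a careful person would: the job done as asked, in the order asked, and still so for the second after the job is handed in, with the robot touching nothing.
It also fails if it takes over 58 s, if anything falls off the work surface, if the arm or the gripper's body presses on something with over 40 N, if the wrist force passes 120 N, or if a joint passes its speed limit or range.

### The arm

A 6-joint arm with a two-finger parallel gripper is mounted at the origin on the work surface. World frame = base frame: x ahead of the robot, y to its left, z up, the work surface at z = 0. Lengths are in m, angles in rad, forces in N, time in s.
With the tool pointing down it reaches from about 0.25 to 0.775 m from the base axis. Payload 4 kg.
Tool frame: the origin (TCP) lies on the centre line of the jaws, within the pads' length; the fingertips stand 25 mm ahead of it and the grasp point (between the pads) lies 6 mm ahead of it; z points along the fingers, y is the line along which they close (so a half turn about z gives the same grasp; the last joint's range is limited). The gripper opens to 94 mm and grips with 3 to 60 N. Pads are 16 mm wide; open, the fingers measure 119 mm over their backs; the gripper's body (75 mm by 177 mm) begins 78 mm behind the grasp point.
Start: joints at [-1.397, 0.087, 1.371, -0, 1.684, -0.103], TCP at [0.15, -0.529, 0.231] pointing down, gripper open.
Joint ranges: [-3.1, 3.1], [-0.76, 2.03], [0.27, 2.55], [-1.08, 4.22], [0.17, 2.65], [-2.57, 2.57]. Speed limits (rad/s): [2.79, 2.79, 3.14, 3.14, 3.14, 3.14].

### API

Orientations are given as [roll, pitch, yaw] about the fixed x, y, z axes, in that order (R = Rz(yaw) Ry(pitch) Rx(roll)).
In Python, from bench import robot, imaging gives the robot as it stands. The module is installed in compiled form; this text tells all that it offers.
- The arm moves only by the tool drive_tool, never from a script. Its argument "series" is a list of rows, each a list of 3 entries, a list of its own where there are three numbers: the finger opening in m, from 0 to 0.094, then the shift along the tool's x, y, z in m, then the turn, a rotation vector about the tool's x, y, z in rad. A call has 1 to 5 rows; each row is the pose to reach, as a shift and turn from the pose commanded when the call began, along the tool's axes at that moment; what a row does not reach only later rows make up. A row lasts 1/8 s, in which the tool goes at most 62.5 mm and 10.7 degrees, less where a joint would pass 70% of its speed; a pose out of reach is approached as far as the arm can. A call with a gripper value outside its range is refused whole. The fingers move at their own pace and stop on an object; the grip force is fixed at half the most. Time passes only in rows, so rows that repeat a pose let the fingers close. It gives the time, the measured TCP pose, the force, the opening and the grip force at its end, in the units of the state.
- robot.get_obs(): the state, without advancing time (a new reading comes with each control period).
- imaging.snapshot(name): name is "scene" or "top" or "wrist"; returns the picture (384x512x3 uint8, red, green, blue); there is no depth.
- imaging.get_calibration(name): a dict with "intrinsics" (3x3 intrinsics, pixels), "k1" (the pictures are not rectified: a ray, as slopes to the right and down, at radius r is drawn at 1 + k1 r^2 times it, then the intrinsics apply), "position" and "rotation" of the camera in the world. Camera axes: x right, y up, looking along -z (the intrinsics and any distortion apply to the point x, -y, -z); pixel columns grow to the right and rows downward; lengths in m; the calibration is good to about 2 mm. A picture is of the moment at which its call begins: read the wrist's pose just before it. get_calibration takes no time and is no camera call; for the wrist camera it gives the pose at the moment of the call.
- robot.close_job(): hands the job in; it is judged then, once.
The state is a dict: "time": time; "joint_positions": joint angles; "qvel": joint speeds; "joint_torque": joint torques, N m; "tool_pos": TCP position; "ee_rot": TCP orientation; "wrist_force": force on the tool from outside, world axes, zero at the start; "wrist_torque": the same for the moment, N m; "width": finger opening in m; "finger_force": force on a finger pad.
Only numpy, scipy, OpenCV 4.12 (cv2) and the standard library are available. Lean on these libraries where they do the work, as an engineer would, in place of code of your own. Each camera call takes 0.05 s, during which the arm holds its last target. There are 200 camera calls.

## Working session

There is one attempt and no reset: what is moved stays moved. The work goes in short steps, Python scripts to look and compute and a tool call to move; the robot and the scene stay as the last step left them, time stands still between calls to the robot, and variables do not carry over. Pictures are saved under pics/ and viewed, at most 10 in all, crops included, and the job is handed in when it is done.

Besides the shell and the picture viewer there is one more tool, called after "Emit:" as name(argument=value, ...) on one line, values as JSON. drive_tool: Moves the arm, as the interface text tells. Its arguments: {"type":"object","properties":{"series":{"type":"array"}},"required":["series"]}

```bash
mkdir -p pics
python3 - <<'E'
from bench import robot, imaging
import cv2, numpy as np
for n in ("scene","top"):
    im=imaging.snapshot(n); cv2.imwrite(f"pics/{n}0.png",im[:,:,::-1])
    c=imaging.get_calibration(n); print(n,c)
o=robot.get_obs(); print(o)
E
```

```text
scene {'intrinsics': array([[406.15926981,   0.        , 256.4158076 ],
       [  0.        , 406.15926981, 189.88668541],
       [  0.        ,   0.        ,   1.        ]]), 'k1': -0.04716266740564714, 'position': array([ 0.92842495, -0.57022254,  0.81665657]), 'rotation': array([ 0.81173358, -0.00486313,  0.68716281])}
top {'intrinsics': array([[416.6448967 ,   0.        , 252.93082676],
       [  0.        , 416.6448967 , 192.26619269],
       [  0.        ,   0.        ,   1.        ]]), 'k1': -0.054085374837507305, 'position': array([ 0.32298715, -0.00935233,  1.33372657]), 'rotation': array([ 1.37636939e-01, -1.55591421e-03, -1.56003000e+00])}
{'time': 0.1, 'joint_positions': array([-1.39711601e+00,  8.78872512e-02,  1.37206905e+00, -4.36665322e-05,
        1.68358377e+00, -1.03093809e-01]), 'qvel': array([-0.00127707, -0.00158618, -0.00274758, -0.00122464,  0.00091784,
        0.0013982 ]), 'joint_torque': array([ 2.11857252e-03, -3.41252553e+01, -3.03300655e+01,  7.19745504e-02,
        3.04108928e-02, -9.51707671e-05]), 'tool_pos': array([ 0.15019999, -0.5286456 ,  0.22943508]), 'ee_rot': array([-3.13965111e+00, -1.57243057e-04,  2.76769099e-01]), 'wrist_force': array([ 0.04516418,  0.35160442, -0.1702615 ]), 'wrist_torque': array([-0.00214259,  0.01793447,  0.04329495]), 'finger_force': 0.0, 'width': 0.09403170872148299}
```

View pics/scene0.png

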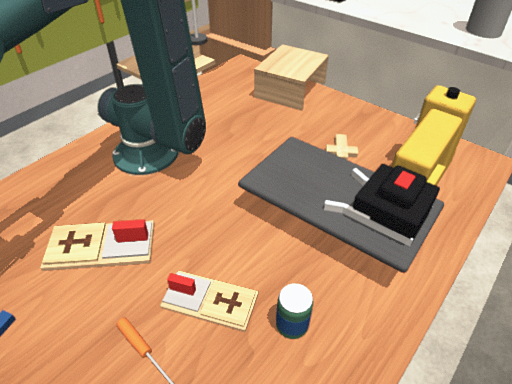

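View pics/top0.png

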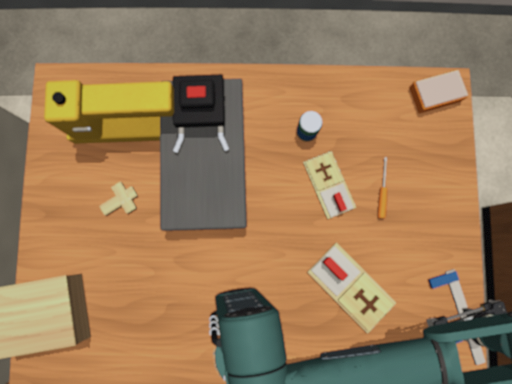

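The top view shows the small carrier at about (330,185), with its handle at (339,203) and its cross at (323,172). The larger look-alike is at (350,287). The saw table spans (161..245, 80..229), with the hood at about (199,100) and the rail mouths at (178,150) and (225,150). The tin is at (309,125), right of the table.

```bash
cat > h.py <<'E'
from bench import robot, imaging
import cv2, numpy as np
from scipy.spatial.transform import Rotation as R
def cast(cal,px,z):
    px=np.atleast_2d(np.float64(px)); K=cal["intrinsics"]
    d=(px-K[:2,2])/[K[0,0],K[1,1]]; u=d.copy()
    for _ in range(20): u=d/(1+cal["k1"]*(u**2).sum(1,keepdims=True))
    M=R.from_euler("xyz",cal["rotation"]).as_matrix() if np.size(cal["rotation"])==3 else cal["rotation"]
    r=np.c_[u[:,0],-u[:,1],-np.ones(len(u))]@M.T; p=cal["position"]
    return p+r*((z-p[2])/r[:,2])[:,None]
def mask(im,lo,hi,roi):
    m=cv2.inRange(cv2.cvtColor(im,cv2.COLOR_RGB2HSV),np.array(lo),np.array(hi)); k=np.zeros_like(m)
    x0,y0,x1,y1=roi; k[y0:y1,x0:x1]=m[y0:y1,x0:x1]; return k
def big(m):
    return max(cv2.findContours(m,cv2.RETR_EXTERNAL,cv2.CHAIN_APPROX_NONE)[0],key=cv2.contourArea)[:,0,:]
E
python3 - <<'E'
from h import *
im=cv2.imread("pics/top0.png")[:,:,::-1].copy(); c=imaging.get_calibration("top")
red=big(mask(im,(0,190,90),(6,255,255),(295,150,365,225)))|0
red2=big(mask(im,(174,190,90),(180,255,255),(295,150,365,225))) if 0 else red
hs=cv2.cvtColor(im,cv2.COLOR_RGB2HSV)
print(hs[203,339],hs[168,318],hs[205,330],hs[190,350],hs[200,200],hs[150,178],hs[100,180],hs[110,300])
P=cast(c,red,0.06); print("red",len(red),P.mean(0),cv2.minAreaRect(np.float32(P[:,:2])))
# carrier outline: not bench colour
b=mask(im,(0,0,130),(180,110,255),(295,145,365,225)); b=cv2.morphologyEx(b,cv2.MORPH_CLOSE,np.ones((9,9)))
P=cast(c,big(b),0.014); r=cv2.minAreaRect(np.float32(P[:,:2])); print("carrier",r,cv2.boxPoints(r))
t=mask(im,(0,0,30),(180,90,110),(150,130,255,235)); 
P=cast(c,big(t),0.1); r=cv2.minAreaRect(np.float32(P[:,:2])); print("table",r,cv2.boxPoints(r))
big_=cv2.resize(im[65:240,150:260],None,fx=5,fy=5,interpolation=cv2.INTER_CUBIC)[:,:,::-1]
s=cv2.imread("pics/scene0.png")[130:270,310:450]
s=cv2.resize(s,None,fx=4,fy=4,interpolation=cv2.INTER_CUBIC)[:550]
print(big_.shape)
cv2.imwrite("pics/c1.png",cv2.resize(im[65:175,150:260],None,fx=5,fy=5,interpolation=cv2.INTER_CUBIC)[:,:,::-1])
E
```

```text
[  1 185 194] [ 22  98 172] [ 19  18 203] [ 14 142 191] [ 20  15 104] [113   7 147] [ 0  0 31] [ 14 139 200]
red 28 [ 0.47044625 -0.27055092  0.06      ] ((0.4704718589782715, -0.2705458402633667), (0.04518723487854004, 0.005691593512892723), 23.700481414794922)
carrier ((0.5352460145950317, -0.2546301484107971), (0.20256119966506958, 0.10348304361104965), 22.65646743774414) [[ 0.42185006 -0.24589525]
 [ 0.4617122  -0.34139264]
 [ 0.64864194 -0.26336503]
 [ 0.6087798  -0.16786766]]
table ((0.5358045697212219, 0.14401580393314362), (0.30634450912475586, 0.2533174753189087), 2.53519344329834) [[0.37717974 0.26377532]
 [0.3883847  0.01070576]
 [0.6944294  0.02425629]
 [0.68322444 0.27732584]]
(875, 550, 3)
```

View pics/c1.png

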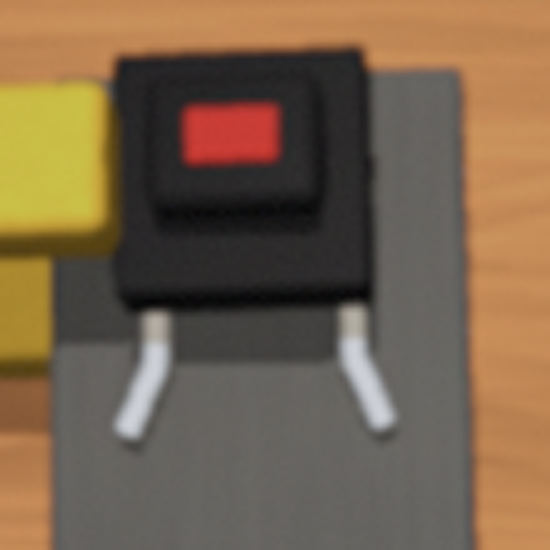

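The crop shows the rail mouth tips at about (176,152) and (227,150) in full-image pixels. The bends are near (182,133) and (220,134), and the hood's front edge is near row 125.

```bash
cat >> h.py <<'E'
def go(xyz,yaw):
    o=robot.get_obs(); T=R.from_euler("xyz",o["ee_rot"])
    G=R.from_euler("xyz",[np.pi,0,np.radians(yaw)])
    print("shift",T.inv().apply(np.array(xyz)-o["tool_pos"]).round(4),"turn",(T.inv()*G).as_rotvec().round(4),"t",o["time"])
E
python3 - <<'E'
from h import *
c=imaging.get_calibration("top")
f=lambda x,y:(150+x/5,65+y/5)
P=cast(c,[f(130,435),f(385,428),f(168,345),f(343,350),f(143,315),f(168,315),f(342,310),f(368,310)],0.122); print(P.round(4))
print(((P[0]+P[1])/2).round(4),((P[2]+P[3])/2).round(4),((P[5]+P[6])/2).round(4))
print(cast(c,[f(124,298),f(370,292)],0.215-0.05).round(4))
go((0.475,-0.28,0.18),22.7)
E
```

```text
[[0.6095 0.2213 0.122 ]
 [0.6153 0.0692 0.122 ]
 [0.6651 0.2005 0.122 ]
 [0.663  0.0953 0.122 ]
 [0.6836 0.2163 0.122 ]
 [0.6837 0.2012 0.122 ]
 [0.6878 0.0965 0.122 ]
 [0.6879 0.0809 0.122 ]]
[0.6124 0.1452 0.122 ] [0.664  0.1479 0.122 ] [0.6857 0.1488 0.122 ]
[[0.6809 0.2198 0.165 ]
 [0.6858 0.0767 0.165 ]]
shift [ 0.3804 -0.1503  0.0498] turn [-0.0019 -0.0003 -0.1194] t 0.1
```

Emit:
drive_tool(series=[[0.06,[0.05,-0.02,0.007],[0,0,-0.02]],[0.06,[0.107,-0.042,0.014],[0,0,-0.04]],[0.06,[0.164,-0.065,0.021],[0,0,-0.06]],[0.06,[0.221,-0.088,0.028],[0,0,-0.08]],[0.06,[0.278,-0.11,0.036],[0,0,-0.1]]])

```text
time: 0.72
tool_pos: [0.3888, -0.3458, 0.1939]
ee_rot: [-3.141, 0.0, 0.377]
wrist_force: [-0.0, -0.9, 0.4]
width: 0.06
finger_force: 0.0
```

Emit:
drive_tool(series=[[0.06,[0.052,-0.02,0.007],[0,0,-0.01]],[0.06,[0.102,-0.04,0.014],[0,0,-0.02]],[0.06,[0.102,-0.04,0.014],[0,0,-0.02]]])

```text
time: 1.1
tool_pos: [0.4692, -0.2694, 0.1789]
ee_rot: [-3.139, 0.001, 0.403]
wrist_force: [-1.1, -0.5, 0.5]
width: 0.0599
finger_force: 0.0
```

Run:
```python
from h import *
c=imaging.get_calibration("wrist"); im=imaging.snapshot("wrist"); cv2.imwrite("pics/w1.png",im[:,:,::-1])
np.save("w1.npy",c,allow_pickle=True); print(c); o=robot.get_obs(); print(o["tool_pos"],o["ee_rot"])
red=big(mask(im,(0,170,60),(8,255,255),(0,0,512,384)))
P=cast(c,red,0.06); print("red",len(red),P.mean(0),cv2.minAreaRect(np.float32(P[:,:2])),red.min(0),red.max(0))
go((0.475,-0.28,0.18),22.7)
```

```text
{'intrinsics': array([[286.06609398,   0.        , 256.07903757],
       [  0.        , 286.06609398, 191.03592103],
       [  0.        ,   0.        ,   1.        ]]), 'k1': -0.07048300243711124, 'position': array([ 0.54274364, -0.23840214,  0.33303363]), 'rotation': array([-0.27738598,  0.00337022, -1.16673728])}
[ 0.46817188 -0.27114455  0.17941133] [-3.14006149e+00  1.59605589e-03  4.00194150e-01]
red 151 [ 0.4772749  -0.27779847  0.06      ] ((0.47744232416152954, -0.27792444825172424), (0.06371672451496124, 0.019369855523109436), 23.260101318359375) [258 157] [277 219]
shift [ 0.0028  0.0108 -0.0006] turn [-0.0015  0.0016  0.004 ] t 1.15
```

View pics/w1.png

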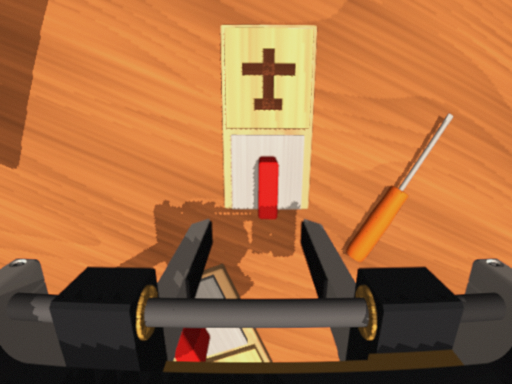

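The wrist view shows the small carrier upright in the picture, with its handle at (268,188) between the finger lines and its cross above at (268,78). The wrist camera looks ahead of the fingers.

Run:
```python
from h import *
go((0.476,-0.2782,0.051),23)
```

```text
shift [0.0047 0.0097 0.1284] turn [-0.0015  0.0016 -0.0012] t 1.15
```

Emit:
drive_tool(series=[[0.06,[0.003,0.006,0.03],[0,0,0]],[0.06,[0.005,0.01,0.065],[0,0,0]],[0.06,[0.005,0.01,0.1],[0,0,0]],[0.06,[0.005,0.01,0.12],[0,0,0]],[0.06,[0.005,0.01,0.128],[0,0,0]]])

```text
time: 1.78
tool_pos: [0.4744, -0.2806, 0.0509]
ee_rot: [-3.139, 0.002, 0.395]
wrist_force: [-0.0, -0.7, -0.4]
width: 0.0601
finger_force: 0.0
```

Emit:
drive_tool(series=[[0.05,[0,0,0],[0,0,0]],[0.04,[0,0,0],[0,0,0]],[0.025,[0,0,0],[0,0,0]],[0.01,[0,0,0],[0,0,0]],[0.01,[0,0,0],[0,0,0]]])

```text
time: 2.4
tool_pos: [0.4762, -0.2791, 0.0531]
ee_rot: [-3.14, -0.0, 0.397]
wrist_force: [-1.2, 3.8, 3.7]
width: 0.0196
finger_force: 30.0
```

Emit:
drive_tool(series=[[0.01,[0,0,0],[0,0,0]],[0.01,[0,0,0],[0,0,0]],[0.01,[0,0,-0.01],[0,0,0]],[0.01,[0,0,-0.03],[0,0,0]],[0.01,[0,0,-0.06],[0,0,0]]])

```text
time: 3.02
tool_pos: [0.4743, -0.279, 0.1096]
ee_rot: [-3.136, 0.005, 0.397]
wrist_force: [0.7, -0.6, -7.6]
width: 0.0197
finger_force: 30.0
```

Run:
```python
from h import *
o=robot.get_obs(); print(o["tool_pos"],o["ee_rot"],o["wrist_force"],o["wrist_torque"],o["width"],o["finger_force"])
go((0.476-.037,-0.2782-.0,0.20),23)
```

```text
[ 0.47428236 -0.2790379   0.10958445] [-3.13636374  0.00452874  0.39666707] [ 0.74448296 -0.58960575 -7.6197353 ] [-0.17790083  0.1571105   0.01227879] 0.019657757365048715 29.993894398212433
shift [-0.0326 -0.0149 -0.0902] turn [-0.0052  0.0045 -0.0048] t 3.025
```

Run:
```python
from h import *
go((0.45,-0.2,0.20),16); go((0.423,0.138,0.20),2.5)
```

```text
shift [ 0.0077 -0.0828 -0.09  ] turn [-0.005   0.0048  0.1174] t 3.025
shift [ 0.1134 -0.4049 -0.0888] turn [-0.0044  0.0054  0.353 ] t 3.025
```

Emit:
drive_tool(series=[[0.01,[0,0,-0.02],[0,0,0]],[0.01,[0,0,-0.045],[0,0,0]],[0.01,[0,0,-0.07],[0,0,0]],[0.01,[0,0,-0.09],[0,0,0]],[0.01,[0,0,-0.095],[0,0,0]]])

```text
time: 3.65
tool_pos: [0.4763, -0.2804, 0.2075]
ee_rot: [3.141, 0.0, 0.396]
wrist_force: [0.8, -0.1, -7.7]
width: 0.0196
finger_force: 30.0
```

Emit:
drive_tool(series=[[0.01,[0.006,-0.02,0],[0,0,0]],[0.01,[0.017,-0.06,0],[0,0,0]],[0.01,[0.031,-0.11,0],[0,0,0]],[0.01,[0.044,-0.156,0],[0,0,0]],[0.01,[0.057,-0.203,0],[0,0,0]]])

```text
time: 4.28
tool_pos: [0.4486, -0.068, 0.2054]
ee_rot: [-3.139, 0.002, 0.397]
wrist_force: [1.8, -0.1, -7.3]
width: 0.02
finger_force: 30.0
```

Emit:
drive_tool(series=[[0.01,[0.014,-0.05,0],[0,0,0.07]],[0.01,[0.028,-0.1,0],[0,0,0.16]],[0.01,[0.042,-0.15,0],[0,0,0.25]],[0.01,[0.052,-0.185,0],[0,0,0.32]],[0.01,[0.057,-0.203,0],[0,0,0.353]]])

```text
time: 4.9
tool_pos: [0.422, 0.1411, 0.2055]
ee_rot: [-3.141, 0.004, 0.046]
wrist_force: [-0.2, -0.1, -7.7]
width: 0.0198
finger_force: 30.0
```

Emit:
drive_tool(series=[[0.01,[0,0,0],[0,0,0]],[0.01,[0,0,0],[0,0,0]]])

```text
time: 5.15
tool_pos: [0.4236, 0.1383, 0.2063]
ee_rot: [3.141, 0.002, 0.044]
wrist_force: [1.5, -0.2, -8.1]
width: 0.0197
finger_force: 30.0
```

Run:
```python
from h import *
c=imaging.get_calibration("wrist"); im=imaging.snapshot("wrist"); cv2.imwrite("pics/w2.png",im[:,:,::-1])
np.save("w2.npy",c,allow_pickle=True); o=robot.get_obs(); print(o["tool_pos"],o["ee_rot"],o["wrist_force"])
go((0.423,0.138,0.20),2.5)
```

```text
[0.42390475 0.13807709 0.20662865] [3.14086503e+00 1.58043346e-03 4.34412703e-02] [ 0.11391643  0.25026316 -7.93776291]
shift [-0.0009  0.      0.0066] turn [ 0.0007  0.0016 -0.0002] t 5.2
```

View pics/w2.png

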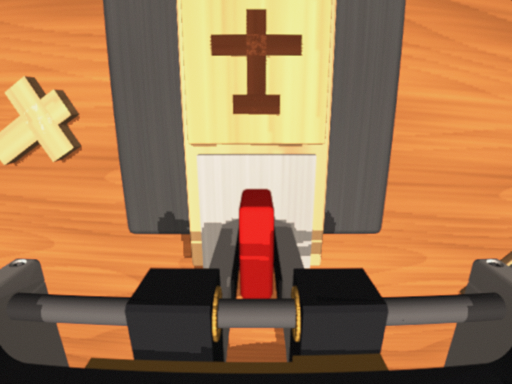

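The view shows the carrier held between the fingers with its sides near columns 185 and 328. The table edges run (107,0)-(130,232) and (403,0)-(382,232), and the table front edge is at row 232. I'll compare the carrier and table axes using these edges.

```bash
cat > rel.py <<'E'
from h import *
def lines(im,c,zdeck):
    s=cv2.cvtColor(im,cv2.COLOR_RGB2HSV)[:,:,1].astype(int); out={}
    v=cv2.cvtColor(im,cv2.COLOR_RGB2HSV)[:,:,2].astype(int)
    E={k:[] for k in("tl","cl","cr","tr")}
    for r in range(5,215,3):
        d=((s[r]<60)&(v[r]<140)).astype(int)
        L=np.flatnonzero(d[:230]); Rr=np.flatnonzero(d[290:])+290
        if len(L)>25 and len(Rr)>25:
            E["tl"].append((L[0]-.5,r));E["cl"].append((L[L<215].max()+.5,r));E["cr"].append((Rr[Rr>300].min()-.5,r));E["tr"].append((Rr.max()+.5,r))
    res={}
    for k,p in E.items():
        P=cast(c,p,0.1 if k[0]=="t" else zdeck)
        a=np.polyfit(P[:,0],P[:,1],1); e=P[:,1]-np.polyval(a,P[:,0]); g=abs(e)<2*np.median(abs(e))+5e-4
        a=np.polyfit(P[g,0],P[g,1],1); res[k]=a; print(k,"yaw",np.degrees(np.arctan(a[0])).round(2),"y@.42,.55",np.polyval(a,[.42,.55]).round(4),g.sum(),(abs(e[g]).mean()*1e3).round(2))
    return res
E
python3 - <<'E'
from rel import *
im=cv2.imread("pics/w2.png")[:,:,::-1].copy(); c=np.load("w2.npy",allow_pickle=True).item()
lines(im,c,0.2066-0.051+0.012)
E
```

```text
tl yaw 2.71 y@.42,.55 [0.2655 0.2716] 70 0.24
cl yaw 2.61 y@.42,.55 [0.1878 0.1937] 70 0.17
cr yaw 2.77 y@.42,.55 [0.0886 0.0949] 70 0.17
tr yaw 2.55 y@.42,.55 [0.0148 0.0206] 70 0.24
```

Emit:
drive_tool(series=[[0.01,[0,-0.001,0.012],[0,0,0]],[0.01,[0,-0.002,0.027],[0,0,0]],[0.01,[0,-0.002,0.038],[0,0,0]],[0.01,[0,-0.002,0.044],[0,0,0]],[0.01,[0,-0.002,0.046],[0,0,0]]])

```text
time: 5.82
tool_pos: [0.4242, 0.1405, 0.1608]
ee_rot: [3.141, 0.001, 0.044]
wrist_force: [0.7, -0.7, -7.8]
width: 0.0195
finger_force: 30.0
```

Emit:
drive_tool(series=[[0.01,[0,0,0.001],[0,0,0]],[0.01,[0,0,0.002],[0,0,0]],[0.01,[0,0,0.003],[0,0,0]],[0.01,[0,0,0.004],[0,0,0]],[0.01,[0,0,0.004],[0,0,0]]])

```text
time: 6.45
tool_pos: [0.4243, 0.1406, 0.1574]
ee_rot: [3.141, 0.0, 0.044]
wrist_force: [0.6, -0.0, -8.1]
width: 0.0198
finger_force: 30.0
```

Emit:
drive_tool(series=[[0.01,[0,0,0.001],[0,0,0]],[0.01,[0,0,0.002],[0,0,0]],[0.01,[0,0,0.003],[0,0,0]],[0.01,[0,0,0.003],[0,0,0]]])

```text
time: 6.95
tool_pos: [0.4243, 0.1406, 0.1543]
ee_rot: [3.141, 0.0, 0.044]
wrist_force: [-0.2, -0.7, -7.1]
width: 0.0197
finger_force: 30.0
```

Run:
```python
from h import *
o=robot.get_obs(); print(o["tool_pos"],o["ee_rot"],o["wrist_force"],o["wrist_torque"])
```

```text
[0.42431078 0.14060794 0.15429553] [3.14143083e+00 3.26907662e-04 4.37798060e-02] [-0.15152488 -0.71360825 -7.0649209 ] [-0.00119694  0.23034856 -0.0006639 ]
```

Emit:
drive_tool(series=[[0.01,[0,0,0.0005],[0,0,0]],[0.01,[0,0,0.001],[0,0,0]],[0.01,[0,0,0.001],[0,0,0]]])

```text
time: 7.32
tool_pos: [0.4245, 0.1406, 0.1535]
ee_rot: [3.141, -0.0, 0.044]
wrist_force: [1.5, -0.2, -7.5]
width: 0.0197
finger_force: 30.0
```

Emit:
drive_tool(series=[[0.01,[0,0,0.0005],[0,0,0]],[0.01,[0,0,0.001],[0,0,0]],[0.01,[0,0,0.001],[0,0,0]]])

```text
time: 7.7
tool_pos: [0.4245, 0.1406, 0.1531]
ee_rot: [-3.142, -0.001, 0.044]
wrist_force: [-2.0, -1.0, -3.8]
width: 0.02
finger_force: 30.0
```

Run:
```python
from h import *
o=robot.get_obs(); print(o["tool_pos"],o["ee_rot"],o["wrist_force"],o["wrist_torque"])
```

```text
[0.42448401 0.14064599 0.15307875] [-3.14159179e+00 -5.52992855e-04  4.37759517e-02] [-1.97428936 -0.98307201 -3.84516362] [-5.21841697e-05  4.54842727e-01  2.86450454e-02]
```

Emit:
drive_tool(series=[[0.01,[0,0,0.0005],[0,0,0]],[0.01,[0,0,0.001],[0,0,0]],[0.01,[0,0,0.001],[0,0,0]]])

```text
time: 8.07
tool_pos: [0.4245, 0.1406, 0.1531]
ee_rot: [3.142, -0.001, 0.044]
wrist_force: [-5.3, -1.4, 3.6]
width: 0.0199
finger_force: 30.0
```

Run:
```python
from rel import *
o=robot.get_obs(); print(o["tool_pos"],o["ee_rot"],o["wrist_force"],o["wrist_torque"])
c=imaging.get_calibration("wrist"); im=imaging.snapshot("wrist"); lines(im,c,0.112)
for n in("top","scene"): cv2.imwrite(f"pics/{n}1.png",imaging.snapshot(n)[:,:,::-1])
a=cv2.imread("pics/top1.png")[100:240,140:265]; b=cv2.imread("pics/scene1.png")[130:270,230:440]
cv2.imwrite("pics/c2.png",np.hstack([cv2.resize(a,(375,420),interpolation=cv2.INTER_CUBIC),cv2.resize(b,None,fx=2,fy=3,interpolation=cv2.INTER_CUBIC)]))
```

```text
[0.4244899  0.14062901 0.15306262] [ 3.14154100e+00 -1.00936155e-03  4.37946094e-02] [-5.27687218 -1.39646533  3.61714274] [-0.11134179  0.9273741   0.01801112]
tl yaw 2.71 y@.42,.55 [0.2654 0.2715] 70 0.2
cl yaw 2.66 y@.42,.55 [0.1908 0.1968] 70 0.18
cr yaw 2.64 y@.42,.55 [0.0904 0.0965] 70 0.17
tr yaw 2.56 y@.42,.55 [0.0148 0.0206] 70 0.19
```

View pics/c2.png

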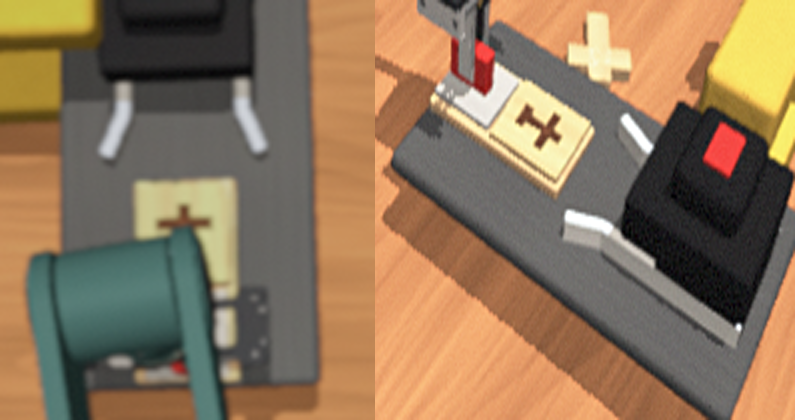

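The views show the carrier flat on the table, in front of the rail mouth and centred on it: front corners at crop (134,180) and (237,180), rail tips at (107,155) and (262,150). I'll ease the down-pressure and slide.

Emit:
drive_tool(series=[[0.01,[0,0,-0.0006],[0,0,0]],[0.01,[0.004,0,-0.0006],[0,0,0]],[0.01,[0.01,0,-0.0006],[0,0,0]],[0.01,[0.017,0,-0.0006],[0,0,0]],[0.01,[0.024,0,-0.0006],[0,0,0]]])

```text
time: 8.85
tool_pos: [0.448, 0.1421, 0.1531]
ee_rot: [-3.141, 0.001, 0.044]
wrist_force: [-7.6, -0.3, 5.6]
width: 0.0193
finger_force: 30.0
```

Run:
```python
from h import *
o=robot.get_obs(); print(o["tool_pos"],o["ee_rot"],o["wrist_force"],o["wrist_torque"])
```

```text
[0.44797289 0.14209163 0.15308672] [-3.14090953e+00  8.39690374e-04  4.42293711e-02] [-7.63912657 -0.30067829  5.62643336] [-0.06375037  1.1786213   0.01274984]
```

Emit:
drive_tool(series=[[0.01,[0.003,0,-0.001],[0,0,0]],[0.01,[0.009,0,-0.001],[0,0,0]],[0.01,[0.015,0,-0.001],[0,0,0]],[0.01,[0.021,0,-0.001],[0,0,0]],[0.01,[0.026,0,-0.001],[0,0,0]]])

```text
time: 9.48
tool_pos: [0.4743, 0.143, 0.1531]
ee_rot: [-3.141, 0.001, 0.044]
wrist_force: [-6.4, -0.1, 2.0]
width: 0.0196
finger_force: 30.0
```

Run:
```python
from h import *
o=robot.get_obs(); print(o["tool_pos"],o["ee_rot"],o["wrist_force"],o["wrist_torque"])
```

```text
[0.4742676  0.14302347 0.15308952] [-3.14129159e+00  7.17350484e-04  4.39014435e-02] [-6.36829933 -0.10226731  2.00324219] [ 0.09474832  0.78189373 -0.01540895]
```

Emit:
drive_tool(series=[[0.01,[0.002,0,-0.0006],[0,0,0]],[0.01,[0.006,0,-0.0006],[0,0,0]],[0.01,[0.01,0,-0.0006],[0,0,0]],[0.01,[0.015,0,-0.0006],[0,0,0]],[0.01,[0.02,0,-0.0006],[0,0,0]]])

```text
time: 10.1
tool_pos: [0.4947, 0.1437, 0.1532]
ee_rot: [3.141, 0.0, 0.044]
wrist_force: [-1.7, -0.4, -4.7]
width: 0.0199
finger_force: 30.0
```

Run:
```python
from h import *
o=robot.get_obs(); print(o["tool_pos"],o["ee_rot"],o["wrist_force"],o["wrist_torque"])
for n in("top","scene"): cv2.imwrite(f"pics/{n}2.png",imaging.snapshot(n)[:,:,::-1])
a=cv2.imread("pics/top2.png")[100:200,165:245]; b=cv2.imread("pics/scene2.png")[140:250,280:420]
cv2.imwrite("pics/c3.png",np.hstack([cv2.resize(a,(360,450),interpolation=cv2.INTER_CUBIC),cv2.resize(b,(430,450),interpolation=cv2.INTER_CUBIC)]))
```

```text
[0.49474028 0.14366112 0.15315811] [3.14135988e+00 1.88544560e-04 4.37421059e-02] [-1.71259032 -0.43010336 -4.72205504] [0.11629708 0.12003994 0.06729078]
```

View pics/c3.png

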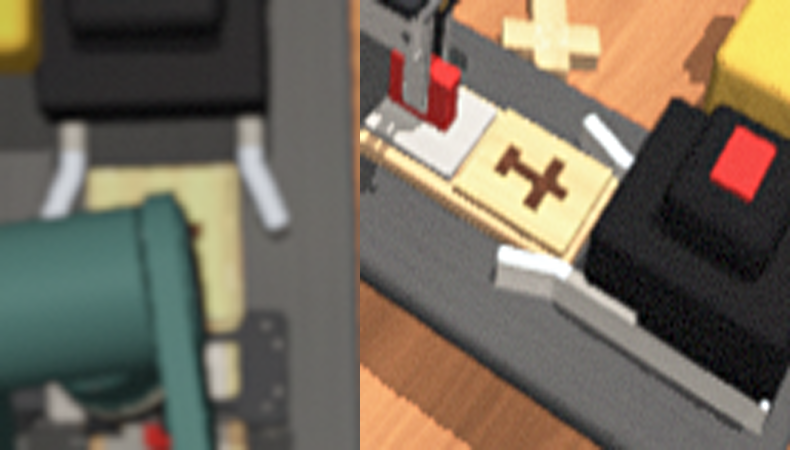

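The carrier's front is at the rail throat, roughly centred and maybe 1 mm to the right: front at crop cols 90-241, rails at 86-240. I'll nudge it 0.7 mm left and go on.

Emit:
drive_tool(series=[[0.01,[0.003,-0.0007,0],[0,0,0]],[0.01,[0.006,-0.0007,0],[0,0,0]],[0.01,[0.009,-0.0007,0],[0,0,0]],[0.01,[0.012,-0.0007,0],[0,0,0]],[0.01,[0.015,-0.0007,0],[0,0,0]]])

```text
time: 10.82
tool_pos: [0.5094, 0.1451, 0.1535]
ee_rot: [3.141, 0.0, 0.044]
wrist_force: [0.0, -0.8, -7.1]
width: 0.02
finger_force: 30.0
```

Emit:
drive_tool(series=[[0.01,[0.003,0,0],[0,0,0]],[0.01,[0.006,0,0],[0,0,0]],[0.01,[0.009,0,0],[0,0,0]],[0.01,[0.012,0,0],[0,0,0]]])

```text
time: 11.32
tool_pos: [0.5215, 0.1456, 0.1536]
ee_rot: [3.141, 0.0, 0.044]
wrist_force: [0.0, -0.8, -6.9]
width: 0.0198
finger_force: 30.0
```

Emit:
drive_tool(series=[[0.01,[0.002,0,0],[0,0,0]],[0.01,[0.004,0,0],[0,0,0]],[0.01,[0.006,0,0],[0,0,0]],[0.01,[0.008,0,0],[0,0,0]],[0.01,[0.01,0,0],[0,0,0]]])

```text
time: 11.95
tool_pos: [0.5314, 0.146, 0.1536]
ee_rot: [3.141, 0.0, 0.044]
wrist_force: [-0.5, -0.1, -7.5]
width: 0.0199
finger_force: 30.0
```

Emit:
drive_tool(series=[[0.01,[0.001,0,0],[0,0,0]],[0.01,[0.002,0,0],[0,0,0]],[0.01,[0.003,0,0],[0,0,0]],[0.01,[0.004,0,0],[0,0,0]]])

```text
time: 12.45
tool_pos: [0.5353, 0.1462, 0.1537]
ee_rot: [3.141, -0.0, 0.044]
wrist_force: [0.9, 0.3, -7.3]
width: 0.0196
finger_force: 30.0
```

Emit:
drive_tool(series=[[0.01,[0.001,0,0],[0,0,0]],[0.01,[0.002,0,0],[0,0,0]],[0.01,[0.003,0,0],[0,0,0]],[0.01,[0.004,0,0],[0,0,0]]])

```text
time: 12.95
tool_pos: [0.5393, 0.1464, 0.1536]
ee_rot: [3.141, 0.0, 0.044]
wrist_force: [0.4, -0.2, -7.5]
width: 0.0197
finger_force: 30.0
```

Emit:
drive_tool(series=[[0.01,[0.001,0,0],[0,0,0]],[0.01,[0.002,0,0],[0,0,0]],[0.01,[0.003,0,0],[0,0,0]],[0.01,[0.004,0,0],[0,0,0]]])

```text
time: 13.45
tool_pos: [0.5433, 0.1465, 0.1536]
ee_rot: [3.141, 0.0, 0.044]
wrist_force: [-0.7, -1.0, -8.4]
width: 0.0198
finger_force: 30.0
```

Emit:
drive_tool(series=[[0.01,[0.001,0,0],[0,0,0]],[0.01,[0.002,0,0],[0,0,0]],[0.01,[0.003,0,0],[0,0,0]],[0.01,[0.004,0,0],[0,0,0]]])

```text
time: 13.95
tool_pos: [0.5473, 0.1467, 0.1536]
ee_rot: [3.142, 0.0, 0.044]
wrist_force: [0.0, 0.1, -8.0]
width: 0.0194
finger_force: 30.0
```

Emit:
drive_tool(series=[[0.01,[0.001,0,0],[0,0,0]],[0.01,[0.002,0,0],[0,0,0]],[0.01,[0.003,0,0],[0,0,0]],[0.01,[0.004,0,0],[0,0,0]]])

```text
time: 14.45
tool_pos: [0.5513, 0.1469, 0.1536]
ee_rot: [3.141, 0.0, 0.044]
wrist_force: [-0.5, -0.3, -7.6]
width: 0.0198
finger_force: 30.0
```

Emit:
drive_tool(series=[[0.01,[0.001,0,0],[0,0,0]],[0.01,[0.002,0,0],[0,0,0]],[0.01,[0.003,0,0],[0,0,0]],[0.01,[0.004,0,0],[0,0,0]]])

```text
time: 14.95
tool_pos: [0.5553, 0.147, 0.1536]
ee_rot: [3.141, 0.0, 0.044]
wrist_force: [-0.5, -0.3, -7.4]
width: 0.02
finger_force: 30.0
```

Emit:
drive_tool(series=[[0.01,[0.001,0,0],[0,0,0]],[0.01,[0.002,0,0],[0,0,0]],[0.01,[0.003,0,0],[0,0,0]],[0.01,[0.004,0,0],[0,0,0]]])

```text
time: 15.45
tool_pos: [0.5593, 0.1473, 0.1536]
ee_rot: [3.142, -0.0, 0.044]
wrist_force: [-0.7, -0.3, -7.8]
width: 0.0196
finger_force: 30.0
```

Emit:
drive_tool(series=[[0.01,[0.001,0,0],[0,0,0]],[0.01,[0.002,0,0],[0,0,0]],[0.01,[0.003,0,0],[0,0,0]],[0.01,[0.004,0,0],[0,0,0]]])

```text
time: 15.95
tool_pos: [0.5633, 0.1474, 0.1536]
ee_rot: [3.141, 0.0, 0.044]
wrist_force: [0.9, 0.5, -8.1]
width: 0.0198
finger_force: 30.0
```

Emit:
drive_tool(series=[[0.01,[0.001,0,0],[0,0,0]],[0.01,[0.002,0,0],[0,0,0]],[0.01,[0.003,0,0],[0,0,0]],[0.01,[0.004,0,0],[0,0,0]]])

```text
time: 16.45
tool_pos: [0.5673, 0.1476, 0.1537]
ee_rot: [3.141, 0.0, 0.044]
wrist_force: [0.3, 0.8, -7.4]
width: 0.0199
finger_force: 30.0
```

Emit:
drive_tool(series=[[0.01,[0.001,0,0],[0,0,0]],[0.01,[0.002,0,0],[0,0,0]],[0.01,[0.003,0,0],[0,0,0]],[0.01,[0.004,0,0],[0,0,0]]])

```text
time: 16.95
tool_pos: [0.5713, 0.1478, 0.1536]
ee_rot: [3.141, 0.0, 0.044]
wrist_force: [-0.5, -0.2, -7.8]
width: 0.0196
finger_force: 30.0
```

Emit:
drive_tool(series=[[0.01,[0.001,0,0],[0,0,0]],[0.01,[0.002,0,0],[0,0,0]],[0.01,[0.003,0,0],[0,0,0]],[0.01,[0.004,0,0],[0,0,0]]])

```text
time: 17.45
tool_pos: [0.5753, 0.148, 0.1536]
ee_rot: [3.142, 0.0, 0.044]
wrist_force: [0.2, 0.6, -7.8]
width: 0.0202
finger_force: 30.0
```

Emit:
drive_tool(series=[[0.01,[0.001,0,0],[0,0,0]],[0.01,[0.002,0,0],[0,0,0]],[0.01,[0.003,0,0],[0,0,0]],[0.01,[0.004,0,0],[0,0,0]]])

```text
time: 17.95
tool_pos: [0.5793, 0.1481, 0.1536]
ee_rot: [3.142, 0.0, 0.044]
wrist_force: [-0.5, 0.8, -7.2]
width: 0.0199
finger_force: 30.0
```

Emit:
drive_tool(series=[[0.01,[0.001,0,0],[0,0,0]],[0.01,[0.002,0,0],[0,0,0]],[0.01,[0.003,0,0],[0,0,0]],[0.01,[0.004,0,0],[0,0,0]]])

```text
time: 18.45
tool_pos: [0.5824, 0.1483, 0.1538]
ee_rot: [3.141, 0.002, 0.044]
wrist_force: [-4.5, -0.5, -5.5]
width: 0.0196
finger_force: 30.0
```

Contact with the stop at about x = 0.582. I'll press on in small steps.

Emit:
drive_tool(series=[[0.01,[0.001,0,0],[0,0,0]],[0.01,[0.002,0,0],[0,0,0]],[0.01,[0.002,0,0],[0,0,0]]])

```text
time: 18.82
tool_pos: [0.585, 0.1484, 0.1535]
ee_rot: [3.141, 0.001, 0.044]
wrist_force: [-5.5, -1.4, -4.8]
width: 0.0205
finger_force: 30.0
```

Run:
```python
from h import *
o=robot.get_obs(); print(o["tool_pos"],o["ee_rot"],o["wrist_force"],o["wrist_torque"])
```

```text
[0.58499751 0.14836168 0.15354643] [3.14144264e+00 7.23735043e-04 4.38140363e-02] [-5.50408783 -1.39412395 -4.80129849] [-0.05461643  0.99189465 -0.01693917]
```

Emit:
drive_tool(series=[[0.01,[0.0005,0,0.0003],[0,0,0]],[0.01,[0.001,0,0.0006],[0,0,0]],[0.01,[0.001,0,0.0008],[0,0,0]],[0.01,[0.001,0,0.0008],[0,0,0]]])

```text
time: 19.32
tool_pos: [0.586, 0.1484, 0.1532]
ee_rot: [3.141, 0.0, 0.044]
wrist_force: [-6.3, 0.2, -4.1]
width: 0.0196
finger_force: 30.0
```

Run:
```python
from h import *
o=robot.get_obs(); print(o["tool_pos"],o["ee_rot"],o["wrist_force"],o["wrist_torque"])
```

```text
[0.58598828 0.14841783 0.15323478] [3.14147571e+00 2.94293105e-04 4.38427741e-02] [-6.30323053  0.15862087 -4.12669131] [-0.07471303  1.01603079 -0.03760867]
```

Emit:
drive_tool(series=[[0.01,[0,0,0.0003],[0,0,0]],[0.01,[0,0,0.0006],[0,0,0]],[0.01,[0,0,0.0006],[0,0,0]],[0.01,[0,0,0.0006],[0,0,0]]])

```text
time: 19.82
tool_pos: [0.586, 0.1484, 0.1531]
ee_rot: [3.142, 0.0, 0.044]
wrist_force: [-6.8, -0.9, -2.4]
width: 0.0201
finger_force: 30.0
```

Run:
```python
from h import *
cv2.imwrite("pics/wb.png",imaging.snapshot("wrist")[:,:,::-1]); cv2.imwrite("pics/sb.png",imaging.snapshot("scene")[:,:,::-1])
```

Emit:
drive_tool(series=[[0.022,[0,0,0],[0,0,0]],[0.026,[0,0,0],[0,0,0]],[0.032,[0,0,0],[0,0,0]],[0.04,[0,0,0],[0,0,0]],[0.045,[0,0,0],[0,0,0]]])

```text
time: 20.55
tool_pos: [0.5864, 0.1484, 0.1523]
ee_rot: [3.142, -0.001, 0.044]
wrist_force: [0.1, -0.7, -0.4]
width: 0.0443
finger_force: 0.0
```

Run:
```python
from h import *
cv2.imwrite("pics/wa.png",imaging.snapshot("wrist")[:,:,::-1]); cv2.imwrite("pics/sa.png",imaging.snapshot("scene")[:,:,::-1])
o=robot.get_obs(); print(o["tool_pos"],o["wrist_force"],o["width"])
c=imaging.get_calibration("wrist")
for n in "ba":
    im=cv2.imread(f"pics/w{n}.png")[:,:,::-1].copy(); red=big(mask(im,(0,150,50),(8,255,255),(200,120,320,320))); print("wrist red",red.min(0),red.max(0))
    g=im[120:185,230:280].astype(float).mean((1,2)); print(np.abs(np.diff(g)).argmax()+120)
A,B=[np.float32(cv2.imread(f"pics/s{n}.png",0)[150:230,290:345]) for n in "ba"]; print("scene shift",cv2.phaseCorrelate(A,B,cv2.createHanningWindow(A.shape[::-1],cv2.CV_32F)))
A,B=[np.float32(cv2.imread(f"pics/w{n}.png",0)[20:180,190:330]) for n in "ba"]; print("wrist shift",cv2.phaseCorrelate(A,B,cv2.createHanningWindow(A.shape[::-1],cv2.CV_32F)))
```

```text
[0.58627192 0.14842974 0.15220212] [ 0.26939653  0.61593039 -0.33624108] 0.0449593685555748
wrist red [238 190] [274 298]
154
wrist red [239 191] [273 299]
155
scene shift ((-0.26706743402322886, 0.29789216422216214), 0.8727827224135399)
wrist shift ((0.10743816857757338, 0.681886924960807), 0.9450005064407985)
```

View pics/wa.png

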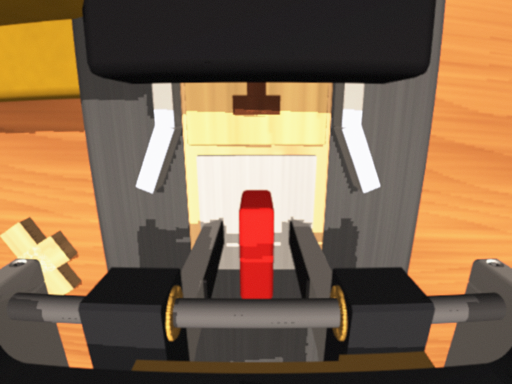

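The carrier sits between the rails and under the hood, with sides at columns 185-328 between rails at 175 and 342. The fingers are open clear of the handle, and the carrier hardly moved on release (about 0.3 mm). I'll withdraw straight up and check for creep.

Emit:
drive_tool(series=[[0.045,[0,0,-0.01],[0,0,0]],[0.045,[0,0,-0.03],[0,0,0]],[0.045,[0,0,-0.06],[0,0,0]],[0.045,[0,0,-0.09],[0,0,0]],[0.045,[0,0,-0.11],[0,0,0]]])

```text
time: 21.28
tool_pos: [0.5867, 0.1485, 0.2652]
ee_rot: [-3.141, -0.003, 0.044]
wrist_force: [0.4, -0.4, 0.5]
width: 0.0452
finger_force: 0.0
```

Emit:
drive_tool(series=[[0.045,[-0.03,0,-0.02],[0,0,0]],[0.045,[-0.06,0,-0.03],[0,0,0]],[0.045,[-0.06,0,-0.03],[0,0,0]],[0.045,[-0.06,0,-0.03],[0,0,0]]])

```text
time: 21.78
tool_pos: [0.5267, 0.1458, 0.2923]
ee_rot: [3.141, -0.001, 0.044]
wrist_force: [0.4, -0.8, -0.2]
width: 0.0448
finger_force: 0.0
```

Run:
```python
from h import *
im=imaging.snapshot("scene"); cv2.imwrite("pics/sc.png",im[:,:,::-1]); 
o=robot.get_obs(); print(o["time"],o["tool_pos"],o["wrist_force"])
x0,y0,x1,y1=305,160,345,215
for p,q in("ba","ac","bc"):
    A,B=[np.float32(cv2.imread(f"pics/s{n}.png",0)[y0:y1,x0:x1]) for n in (p,q)]; print(p,q,cv2.phaseCorrelate(A,B,cv2.createHanningWindow(A.shape[::-1],cv2.CV_32F)))
w=imaging.snapshot("wrist"); c=imaging.get_calibration("wrist"); red=big(mask(w,(0,150,50),(8,255,255),(180,60,340,360)))
P=cast(c,red,0.16); print("handle",cv2.minAreaRect(np.float32(P[:,:2])))
S=[cv2.resize(cv2.imread(f"pics/s{n}.png")[130:250,270:400],(390,360),interpolation=cv2.INTER_CUBIC) for n in "bc"]; cv2.imwrite("pics/c4.png",np.hstack(S))
```

```text
21.825 [0.5267648  0.14576696 0.29163297] [-0.21721098  0.76749912 -0.64212951]
b a ((-0.4320846755941119, 0.34356957474851413), 0.8794501527150472)
a c ((-0.11623990962733899, 0.00504415924461199), 0.6155339463551839)
b c ((-0.04430257880274624, 0.023518347540871787), 0.7123985417683919)
handle ((0.5836901068687439, 0.14854185283184052), (0.05840957909822464, 0.018142955377697945), 2.57430100440979)
```

View pics/c4.png

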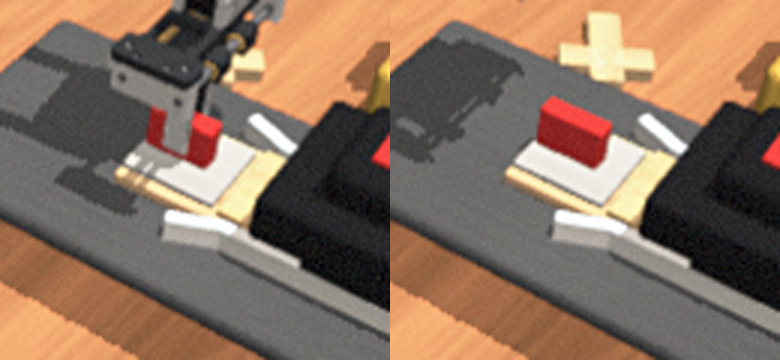

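The carrier looks unmoved between the two views: plate corner at crop (125,160), then (515-390,160). I'll check for creep over a second with the arm still.

Run:
```python
from h import *
cv2.imwrite("pics/wd.png",imaging.snapshot("wrist")[:,:,::-1])
cv2.imwrite("pics/sd.png",imaging.snapshot("scene")[:,:,::-1])
```

Emit:
drive_tool(series=[[0.045,[0,0,0],[0,0,0]],[0.045,[0,0,0],[0,0,0]],[0.045,[0,0,0],[0,0,0]],[0.045,[0,0,0],[0,0,0]],[0.045,[0,0,0],[0,0,0]]])

```text
time: 22.6
tool_pos: [0.5263, 0.1458, 0.2923]
ee_rot: [3.142, -0.0, 0.044]
wrist_force: [0.7, -0.1, -0.4]
width: 0.045
finger_force: 0.0
```

Emit:
drive_tool(series=[[0.045,[0,0,0],[0,0,0]],[0.045,[0,0,0],[0,0,0]],[0.045,[0,0,0],[0,0,0]],[0.045,[0,0,0],[0,0,0]],[0.045,[0,0,0],[0,0,0]]])

```text
time: 23.22
tool_pos: [0.5263, 0.1458, 0.2922]
ee_rot: [3.141, 0.0, 0.044]
wrist_force: [-0.6, 0.4, 0.4]
width: 0.0454
finger_force: 0.0
```

Run:
```python
from h import *
cv2.imwrite("pics/we.png",imaging.snapshot("wrist")[:,:,::-1])
cv2.imwrite("pics/se.png",imaging.snapshot("scene")[:,:,::-1])
c=imaging.get_calibration("wrist")
def ph(p,q,b):
    x0,y0,x1,y1=b; A,B=[np.float32(cv2.imread(f"pics/{n}.png",0)[y0:y1,x0:x1]) for n in (p,q)]
    return np.round(cv2.phaseCorrelate(A,B,cv2.createHanningWindow(A.shape[::-1],cv2.CV_32F)),3) if 0 else cv2.phaseCorrelate(A,B,cv2.createHanningWindow(A.shape[::-1],cv2.CV_32F))
print("carrier drift wrist",ph("wd","we",(195,60,320,260)),"scene",ph("sd","se",(305,155,350,210)))
# plate front/blank boundary along carrier axis: before release vs now, wrist-calibrated
def red(n): 
    im=cv2.imread(f"pics/{n}.png")[:,:,::-1].copy(); r=big(mask(im,(0,150,50),(8,255,255),(295,140,350,215))); return cv2.boundingRect(r)
print("scene red",[red(n) for n in("sb","sa","sc","sd","se")])
s=[cv2.imread(f"pics/{n}.png",0)[178:198,335:356].astype(np.float32) for n in("sb","sa","sd","se")]
print([np.abs(s[0]-t).mean() for t in s])
w=cv2.imread("pics/we.png")[:,:,::-1].copy(); col=w[:,235:285].astype(int).sum(2).mean(1)
r0=big(mask(w,(0,150,50),(8,255,255),(180,60,340,360))); print("red rows",r0.min(0),r0.max(0), "front top edge x",cast(c,[[r0[:,0].mean(),r0[:,1].min()-.5]],0.16))
rear=[[r0[:,0].mean(),r0[:,1].max()+.5]]; print("rear",cast(c,rear,0.16))
```

```text
carrier drift wrist ((0.43240325329198726, -0.2584392059579841), 0.902970805053711) scene ((0.5506356755673281, 0.04081380438604043), 0.9934477618888572)
scene red [(332, 167, 12, 19), (331, 167, 13, 19), (319, 162, 25, 24), (319, 162, 25, 24), (319, 162, 25, 24)]
[np.float32(0.0), np.float32(1.6404762), np.float32(1.7619047), np.float32(1.7071428)]
red rows [247 102] [265 162] front top edge x [[0.61396774 0.15002292 0.16      ]]
rear [[0.55452725 0.14733632 0.16      ]]
```

```bash
python3 -c "
from bench import robot
print(robot.close_job())"
```

```text
the job is handed in; nothing more can be done
None
```

I handed the job in at about 23 s: the small carrier lies flat between the rails under the hood, released, with the stop pressed about 5 mm (estimated 3.5 to 6.5 mm), no visible creep in the second I watched, and the other things on the bench untouched.

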